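Slide the top lap plate off the stack and home against the stop

TASK

Slide the top steel lap plate sideways off its stack onto the landing beside it and on until it is pressed firmly home, square against the stop bar, but gently enough not to force the bar. Keep the plate lying flat the whole way, never lifting it, and leave the plates underneath and everything else on the ledge where they are. Then leave the plate there and take the gripper away.

Things in the scene. Friction and masses are not known exactly. Their poses are not given: they have to be found in the camera images.
- station: Fixed grey cradle and aluminium landing, long along its y. Origin on the ledge; x across, y along, z up; plates slide to +y. Cradle: y -116 to -17 mm, 6 mm floor, 96 mm wide between side walls (10 mm thick, tops 33 mm above the ledge), end wall at -y 8 mm thick, top at 27 mm, inner face y -108 mm. Open to +y. Stack centre at x 0, y -65 mm, give or take 1 mm.
- landing (a point): Centre of the landing's flat top, 28 mm above the ledge, 116 mm across (station x), 192 mm along (y -17 to 175 mm from the station's origin). It lies 2 mm lower than the underside of the top plate in the stack, so the plate sinks 2 mm as it goes over (its face from 42 to 40 mm above the ledge). An 8 mm gap lies between stack and landing.
- stop: Fixed block across the landing's far end, 116 (x) by 16 (y) by 18 mm, axes as the station's, origin at the centre of its underside. On screws it carries a rigid dark steel bar, 100 mm long, 14 mm high, with its flat face to -y. That face stands anywhere from 22 to 62 mm on the -y side of the origin; this setting is not measured: feel for it. A press of 6 to 25 N seats the plate; more strains it.
- plate_top: Top lap plate, rigid polished steel, 90 (x) by 80 (y) by 12 mm (z), 0.45 to 0.8 kg, axes as the station's, origin at the centre of its underside, 30 mm above the ledge at first. Its -y edge face can be pushed (30 to 42 mm above the ledge, later 28 to 40). Slides on steel and landing with friction about 0.2. It must not rise over 6 mm nor tip over 7 degrees.
- plate_mid: Second plate, same size, under the top plate, origin at the centre of its underside, 18 mm above the ledge; its face is 30 mm above the ledge. It can slide 8 mm before it meets the landing, and must stay within 4 mm.
- plate_low: Lowest plate, same size, on the cradle floor, origin at the centre of its underside, 6 mm above the ledge. It must stay within 4 mm.
- octahedron: Loose violet fluorite octahedron, 40 mm edges, 33 mm high, lying on a face; origin under its centre. To be left alone.
- wedge: Loose wooden angle wedge, 80 by 40 mm, 35 mm high at the thick end; origin under its centre. To be left alone.
- bead_jar: Closed clear glass bead jar, 60 mm across, 72 mm high with its metal lid; origin under its centre. To be left alone.
- guard: Loose aluminium cabbing wheel guard lying on its cheek, a half-round hood about 125 by 65 mm and 42 mm high; origin near the middle of its underside. To be left alone.
There are look-alikes about, which are no part of the job. Leave any orange, red or turquoise look-alike of the plate_top alone.

How it is judged:
On the way, in this order (a step that is already met when the one before it is completed fails the run):
1. the top plate has been slid clear of the stack, flat, onto the landing (y of plate_top in the frame of station above 0.03 m and z of plate_top in the frame of station below 0.034 m).
2. the plate is pressed home against the stop bar with more than 4 N (contact force between plate_top and stop above 4 N), for 0.1 s.
At the end, for the whole second after the job is handed in: The top plate, pressed home before, lies flat and still at the stop, leading edge 18 to 65.5 mm short of the stop block's origin (wherever the bar stands), within 12 mm of the block's middle and 0.06 rad of square; the lower plates are within 4 mm of their start (y of plate_top in the frame of stop between -0.1055 and -0.058 m and x of plate_top in the frame of stop between -0.012 and 0.012 m and z of plate_top in the frame of stop between -0.003 and 0.003 m and angle between the x axis of plate_top and the x axis of stop, either way round below 0.06 rad and linear speed of plate_top below 0.01 m/s and distance of each of plate_mid, plate_low from where it was at the start of the episode below 0.004 m); the robot touches nothing.
It fails at once if the top plate is pressed against the stop with more than 25 N (contact force between plate_top and stop above 25 N).
It fails at once if the top plate is lifted more than 6 mm (z of plate_top in the frame of station above 0.036 m).
It fails at once if the top plate is tipped more than 0.12 rad (angle between plate_top's own z axis and vertical above 0.12 rad).
It fails at once if a lower plate is moved more than 4 mm (distance of any of plate_mid, plate_low from where it was at the start of the episode above 0.004 m).
It fails at once if a bystander is moved more than 20 mm (distance of any of octahedron, wedge, bead_jar, guard from where it was at the start of the episode above 0.02 m).
It also fails if it takes over 54 s, if anything falls off the work surface, if the arm or the gripper's body presses on something with over 40 N, if the wrist force passes 120 N, or if a joint passes its speed limit or range.

ROBOT

A 6-joint arm with a two-finger parallel gripper is mounted at the origin on the work surface. World frame = base frame: x ahead of the robot, y to its left, z up, the work surface at z = 0. Lengths are in m, angles in rad, forces in N, time in s.
With the tool pointing down it reaches from about 0.325 to 0.9 m from the base axis. Payload 6.1 kg.
Tool frame: the origin (TCP) lies at the very end of the fingers, on their centre line; the grasp point (between the pads) lies robot.grip_point_offset behind it (robot.grip_point_offset is the distance from the TCP to the grasp point, in m); x points along the fingers, y is the direction in which the jaws open and shut, and the axes are right-handed (so a half turn about x gives the same grasp; the last joint's range is limited). The gripper opens to 85 mm and grips with 20 to 120 N. Pads are 22 mm wide; open, the fingers measure 114 mm over their backs; the gripper's body (76 mm by 85 mm) begins 54 mm behind the grasp point. The pads swing forward as they close: fully open they stand 13 mm farther back than shut.
Start: joints at [-1.26, 0.22, 1.526, -0, 1.395, -0.126], TCP at [0.264, -0.566, 0.231] pointing down, gripper open.
Joint ranges: [-2.98, 2.98], [-0.91, 2.08], [0.09, 2.57], [-1.24, 4.39], [0.2, 2.65], [-2.68, 2.68]. Speed limits (rad/s): [2.57, 2.57, 3.01, 3.14, 3.14, 3.14].

INTERFACE

Orientations are given as a unit quaternion [w, x, y, z].
In Python, from plant import robot gives the robot as it stands. The module is installed in compiled form; this text tells all that it offers.
- The arm moves only by the shell command python3 -m inch 'ROWS' [OPENING] [FORCE]. ROWS is JSON, a list that holds one entry, the list of rows, each a list of 4 numbers: the shift along the tool's x, y, z in m, then the turn about the tool's x in rad. A call has 1 to 20 rows; each row shifts and turns the commanded pose from where the row before left it, along the tool's axes as they then stand; what a row does not reach is not made up. A row lasts 1/10 s, in which the tool goes at most 50 mm and 8.59 degrees, less where a joint would pass 70% of its speed; a pose out of reach is approached as far as the arm can. A call with a gripper value outside its range is refused whole. OPENING is the closure, from -1 (fully open) to 1 (shut), so that 0 is half open, set as the call begins (- or left out, the last holds). The fingers move at their own pace and stop on an object; FORCE is the grip in N (left out, the last holds). Time passes only in rows, so rows that do not move let the fingers close. It gives the time, the measured TCP pose, the force and the opening at its end, in the units of the state.
- robot.read_state(): the state, without advancing time (a new reading comes with each control period).
- robot.capture(name): name is "scene" or "top" or "wrist"; returns a dict with "pixels" (480x640x3 uint8, blue, green, red), "fx", "fy", "cx", "cy" (pixels), "extrinsics" (4x4, takes a point from world to camera coordinates). Camera axes: x right, y down, z forward; pixel columns grow to the right and rows downward; lengths in m; the calibration is good to about 2 mm. A picture is of the moment at which its call begins. There is no depth.
- robot.job_done(): hands the job in, once; it reports no verdict.
Trained networks look in a picture, given as the dict that the camera call returned (one of the last four; its "shot" number tells which), for a name from the list of things; names that differ only in an ending like _2 or _b are one class to them, and where a whole thing is asked for, a point or a joint stands for the part that bears it (a point fixed in the world has none). Each returns a list of dicts, best first, with "conf" (0 to 1); they miss things now and then, are a little off and sometimes report something else, mostly with a low value. They report only what shows in the picture. A call takes as long as a camera call. They do not tell look-alikes from the thing itself.
- robot.spot_in(picture, label): "extent" ([left, top, width, height] in pixels, round what is visible of it).
The state is a dict: "clock": time; "qpos": joint angles; "joint_velocities": joint speeds; "joint_torque": joint torques, N m; "tcp_pos": TCP position; "eef_rot": TCP orientation; "ft_force": force on the tool from outside, world axes, zero at the start; "ft_torque": the same for the moment, N m; "grip_width": finger opening in m.
Only numpy, scipy, OpenCV 4.12 (cv2) and the standard library are available. Lean on these libraries where they do the work, as an engineer would, in place of code of your own. Each camera call takes 0.05 s, during which the arm holds its last target. There are 200 camera calls.

## Working session

There is one attempt and no reset: what is moved stays moved. The work goes in short steps, Python scripts to look and compute and a shell command to move; the robot and the scene stay as the last step left them, time stands still between calls to the robot, and variables do not carry over. Pictures are saved under pics/ and viewed, about 8 in all and at most 12, crops included, and the job is handed in when it is done.

```bash
mkdir -p pics
python3 - <<'E'
from plant import robot
import cv2
s=robot.read_state(); print({k:s[k] for k in("clock","tcp_pos","eef_rot","ft_force","grip_width")}, robot.grip_point_offset)
for n in("scene","top"):
    p=robot.capture(n); cv2.imwrite(f"pics/{n}1.png",p["pixels"])
    for l in("station","stop","plate_top","guard","bead_jar","octahedron","wedge"):
        print(n,l,[(d["extent"],round(d["conf"],2)) for d in robot.spot_in(p,l)][:4])
E
```

```text
{'clock': 0.0, 'tcp_pos': array([ 0.264204  , -0.56574612,  0.23020598]), 'eef_rot': array([-0.1525335 , -0.69024816, -0.15389491,  0.69036756]), 'ft_force': array([ 0.07979107, -0.46348142,  0.37883582]), 'grip_width': 0.08580933190837853} 0.0187
scene station [([265.9, 195.8, 158.7, 219.6], 0.81)]
scene stop [([322.9, 321.2, 105.6, 79.2], 0.69)]
scene plate_top [([213.6, 131.0, 66.5, 58.5], 0.85), ([344.2, 117.0, 54.7, 54.8], 0.8), ([279.9, 198.3, 73.6, 65.0], 0.76), ([461.4, 218.2, 66.3, 52.8], 0.68)]
scene guard [([192.4, 304.4, 109.0, 97.5], 0.65)]
scene bead_jar [([206.6, 208.5, 45.3, 57.3], 0.79)]
scene octahedron [([429.2, 272.5, 23.3, 34.4], 0.73)]
scene wedge [([370.2, 209.2, 50.2, 44.8], 0.75), ([267.7, 196.0, 159.7, 218.4], 0.32)]
top station [([177.3, 170.6, 201.9, 128.2], 0.68)]
top stop [([177.8, 164.4, 69.6, 83.0], 0.89), ([360.2, 159.0, 40.4, 49.1], 0.17)]
top plate_top [([358.2, 332.8, 77.1, 83.3], 0.93), ([188.5, 346.5, 79.5, 84.2], 0.87), ([303.4, 213.7, 68.7, 71.8], 0.84), ([420.6, 220.9, 73.6, 74.2], 0.6)]
top guard []
top bead_jar [([358.1, 160.7, 44.0, 47.2], 0.62)]
top octahedron [([204.5, 288.5, 34.3, 29.7], 0.67), ([178.6, 166.3, 197.2, 132.6], 0.25)]
top wedge [([276.9, 286.9, 34.4, 63.5], 0.96), ([175.3, 166.8, 74.4, 80.3], 0.24)]
```

View pics/scene1.png

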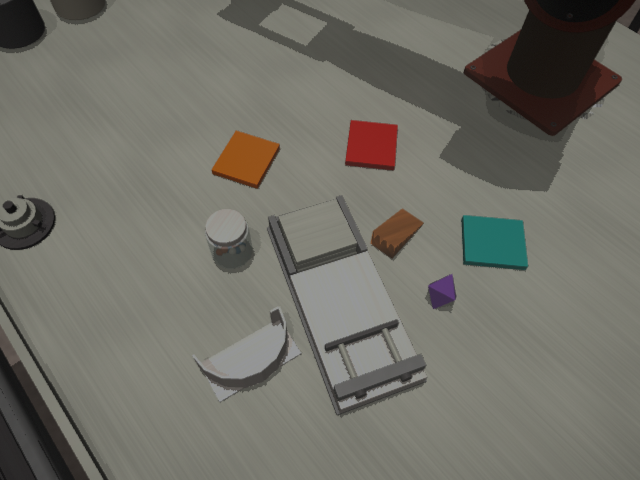

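View pics/top1.png

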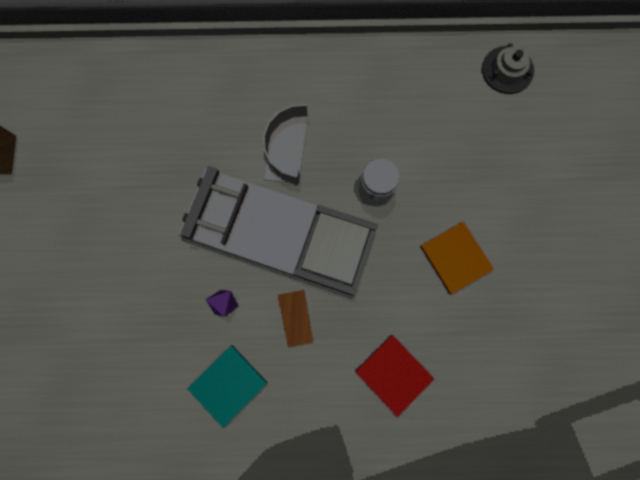

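The orange, red and turquoise plates are decoys. The real stack sits in the station: top view about (337,248), with the bar face at about (245,187)–(226,243). Next I'll enlarge that crop for exact corners.

Run:
```python
import cv2
i=cv2.imread("pics/top1.png")[160:305,175:385]
i=cv2.convertScaleAbs(cv2.resize(i,None,fx=3.8,fy=3.8,interpolation=cv2.INTER_CUBIC),alpha=1.5)
cv2.imwrite("pics/crop1.png",i)
```

```text
(no output)
```

View pics/crop1.png

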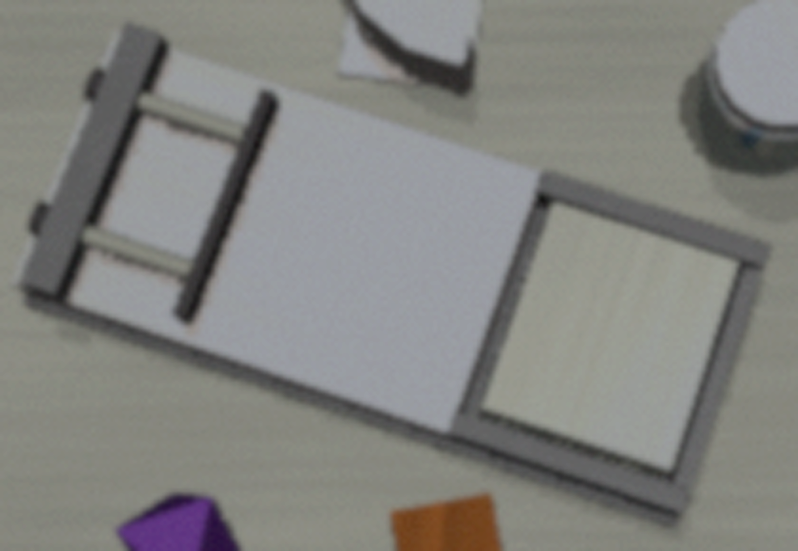

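```bash
cat > h.py <<'E'
import numpy as np
from plant import robot
def R(q):
    from scipy.spatial.transform import Rotation as T
    return T.from_quat([q[1],q[2],q[3],q[0]]).as_matrix()
S=np.array([0,0,0.])
E
python3 - <<'E'
import numpy as np, json
from scipy.optimize import least_squares
from plant import robot
from h import R
c=robot.capture("top"); E=np.array(c["extrinsics"])
P=[(770,245,58,-116,33),(685,497,-58,-116,33),(541,172,58,-17,33),(458,425,-58,-17,33),(124,25,58,175,46),(166,42,58,159,46),(25,285,-58,175,46),(62,300,-58,159,46)]
P=np.array(P,float); uv=P[:,:2]/3.8+[175,160]-0.37; L=P[:,2:]/1000
def W(p,L):
    a=p[2];C=np.array([[np.cos(a),-np.sin(a)],[np.sin(a),np.cos(a)]])
    return np.c_[L[:,:2]@C.T+p[:2],L[:,2]]
def proj(w):
    q=w@E[:3,:3].T+E[:3,3]; return np.c_[c["fx"]*q[:,0]/q[:,2]+c["cx"],c["fy"]*q[:,1]/q[:,2]+c["cy"]]
best=min((least_squares(lambda p:(proj(W(p,L))-uv).ravel(),[.5,0,a]) for a in np.arange(-3,3.2,1)),key=lambda r:r.cost)
p=best.x; print("station",p,"res px",best.fun.round(1))
def back(u,z):
    u=(np.array(u)/3.8+[175,160]-.37); d=E[:3,:3].T@np.array([(u[0]-c["cx"])/c["fx"],(u[1]-c["cy"])/c["fy"],1]); o=-E[:3,:3].T@E[:3,3]
    w=o+d*(z-o[2])/d[2]; a=p[2]; v=w[:2]-p[:2]
    return (np.array([np.cos(a)*v[0]+np.sin(a)*v[1],-np.sin(a)*v[0]+np.cos(a)*v[1]])*1000).round(1)
print("plate",[back(u,.042) for u in((553,203),(742,262),(673,470),(482,410))])
print("bar top right edge (z~42..)",[back(u,.042) for u in((277,97),(193,318))])
print("prestart world",W(p,np.array([[0,-.125,.034],[0,.105,.04]])))
s=robot.read_state(); print(R(s["eef_rot"]).round(3), "station x,y",[np.cos(p[2]),np.sin(p[2])],[-np.sin(p[2]),np.cos(p[2])])
np.save("st.npy",p)
E
```

```text
station [ 0.56546319  0.06298062 -0.33405865] res px [ 4.5 -1.   4.7  4.   4.2 -0.9  2.2  2.6 -2.8 -1.3 -4.3 -2.8 -4.3 -0.7
 -4.2 -1.4]
plate [array([ 41.4, -20.8]), array([  41.8, -100.8]), array([-46.7, -99.5]), array([-47.5, -20.5])]
bar top right edge (z~42..) [array([ 48.8, 100.8]), array([-48.3, 101.1])]
prestart world [[ 0.52447819 -0.0551093   0.034     ]
 [ 0.59989059  0.16217616  0.04      ]]
[[ 0.     0.423 -0.906]
 [-0.    -0.906 -0.423]
 [-1.     0.    -0.   ]] station x,y [np.float64(0.944719376983237), np.float64(-0.32788000663719097)] [np.float64(0.32788000663719097), np.float64(0.944719376983237)]
```

Run:
```python
import numpy as np
from scipy.optimize import least_squares
from plant import robot
c=robot.capture("top"); E=np.array(c["extrinsics"])
P=[(770,245,58,-116,33),(685,497,-58,-116,33),(541,172,58,-17,33),(458,425,-58,-17,33),(124,25,58,8,46),(166,42,58,-8,46),(25,285,-58,8,46),(62,300,-58,-8,46),
(553,203,45,-25,42),(742,262,45,-105,42),(673,470,-45,-105,42),(482,410,-45,-25,42)]
P=np.array(P,float); uv=P[:,:2]/3.8+[175,160]-0.37; L=P[:,2:]/1000
def W(p,L):
    a=p[2];C=np.array([[np.cos(a),-np.sin(a)],[np.sin(a),np.cos(a)]])
    return np.c_[L[:,:2]@C.T+p[:2],L[:,2]]
def proj(w):
    q=w@E[:3,:3].T+E[:3,3]; return np.c_[c["fx"]*q[:,0]/q[:,2]+c["cx"],c["fy"]*q[:,1]/q[:,2]+c["cy"]]
def f(p):
    l=L.copy(); l[4:8,1]+=p[3]; l[8:,1]+=p[5];l[8:,0]+=p[6]; l[:,2]+=p[4]
    return np.r_[(proj(W(p,l))-uv).ravel(),p[5:]*300]
r=least_squares(f,[.56,.06,-.33,.16,0,0,0]); p=r.x
print("x y yaw stop_y z0 dplate y,x",p.round(4),"res",r.fun.round(1))
print(np.sqrt(np.diag(np.linalg.inv(r.jac.T@r.jac))).round(4))
print("prestart world",W(p,np.array([[0,-.125,.034],[0,.105,.04]])))
np.save("st.npy",p)
def back(u,z):
    u=(np.array(u)/3.8+[175,160]-.37); d=E[:3,:3].T@np.array([(u[0]-c["cx"])/c["fx"],(u[1]-c["cy"])/c["fy"],1]); o=-E[:3,:3].T@E[:3,3]
    w=o+d*(z-o[2])/d[2]; a=p[2]; v=w[:2]-p[:2]
    return (np.array([np.cos(a)*v[0]+np.sin(a)*v[1],-np.sin(a)*v[0]+np.cos(a)*v[1]])*1000).round(1)
print("bar",[back(u,.044+p[4]) for u in((277,97),(193,318))])
```

```text
x y yaw stop_y z0 dplate y,x [ 0.5705  0.0684 -0.3338  0.1603 -0.0188 -0.0015 -0.0023] res [-0.5 -1.4  0.2  1.7  0.9 -0.8 -0.6  0.9  0.8  1.1 -0.9 -0.4  0.2  0.
  0.  -0.8  0.3  0.3 -1.1  0.1 -0.1 -0.2  0.8 -0.5 -0.4 -0.7]
[0.0011 0.0008 0.004  0.002  0.005  0.0011 0.001 ]
prestart world [[ 0.52953854 -0.04969255  0.034     ]
 [ 0.60489109  0.16761367  0.04      ]]
bar [array([50. , 98.4]), array([-49.4,  98.8])]
```

Run:
```python
import cv2
i=cv2.imread("pics/scene1.png")[190:415,260:435]
i=cv2.resize(i,None,fx=2.6,fy=2.6,interpolation=cv2.INTER_CUBIC)
cv2.imwrite("pics/crop2.png",i)
```

```text
(no output)
```

View pics/crop2.png

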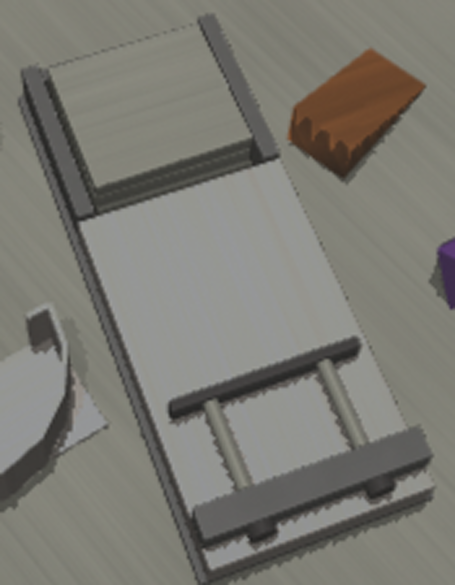

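Run:
```python
import numpy as np
from scipy.optimize import least_squares
from plant import robot
cs=[robot.capture("top"),robot.capture("scene")]
A=[(770,245,58,-116,33),(685,497,-58,-116,33),(541,172,58,-17,33),(458,425,-58,-17,33),
(553,203,45,-25,42),(742,262,45,-105,42),(673,470,-45,-105,42),(482,410,-45,-25,42)]
B=[(22,70,58,-116,33),(213,14,-58,-116,33),(75,217,58,-17,33),(278,155,-58,-17,33),(432,488,-58,175,28),(205,573,58,175,28),
(97,187,45,-25,42),(45,68,45,-105,42),(197,25,-45,-105,42),(252,140,-45,-25,42)]
A=np.array(A,float);B=np.array(B,float)
uv=[A[:,:2]/3.8+[175,160]-.37,B[:,:2]/2.6+[260,190]-.3]; L=[A[:,2:]/1e3,B[:,2:]/1e3]
def W(p,L):
    a=p[2];C=np.array([[np.cos(a),-np.sin(a)],[np.sin(a),np.cos(a)]])
    return np.c_[L[:,:2]@C.T+p[:2],L[:,2]]
def proj(c,w):
    E=np.array(c["extrinsics"]);q=w@E[:3,:3].T+E[:3,3]; return np.c_[c["fx"]*q[:,0]/q[:,2]+c["cx"],c["fy"]*q[:,1]/q[:,2]+c["cy"]]
for use in((0,),(1,),(0,1)):
  def f(p):
    o=[]
    for k in use:
        l=L[k].copy(); l[-4:,1]+=p[4]; l[-4:,0]+=p[5]; l[:,2]+=p[3]; o.append((proj(cs[k],W(p,l))-uv[k]).ravel())
    return np.r_[tuple(o)+(p[4:]*300,)]
  r=least_squares(f,[.56,.06,-.33,0,0,0]); p=r.x
  print(use,p.round(4),"\n",r.fun.round(1),"\n",np.sqrt(np.diag(np.linalg.inv(r.jac.T@r.jac))).round(4))
np.save("st.npy",p)
print("prestart",W(p,np.array([[0,-.125,.034],[0,.105,.04]])))
for c in cs: E=np.array(c["extrinsics"]); print(-E[:3,:3].T@E[:3,3])
```

```text
(0,) [ 0.5712  0.0682 -0.3358 -0.022  -0.0015 -0.0024] 
 [-0.6 -1.2  0.1  1.5  1.  -0.7 -0.4  0.7  0.4  0.4 -1.2  0.2 -0.2 -0.3
  0.9 -0.6 -0.4 -0.7] 
 [0.0014 0.0008 0.0082 0.0059 0.0011 0.0011]
(1,) [ 5.672e-01  6.910e-02 -3.552e-01 -1.400e-03 -1.200e-03 -2.000e-04] 
 [-0.7 -0.1 -0.   0.   0.2  0.5  0.3 -0.1 -0.1  0.2  0.3 -0.6 -1.4  0.5
  0.8  0.1  0.8 -0.3 -0.  -0.2 -0.3 -0.1] 
 [0.001  0.0009 0.0039 0.0026 0.0011 0.001 ]
(0, 1) [ 0.5678  0.0688 -0.3493 -0.0021 -0.0015 -0.0014] 
 [ 0.7 -0.8 -0.2  3.6  1.  -1.6 -2.1  1.4  0.5 -0.9  0.   0.1 -0.3  0.8
 -0.3 -0.6 -1.5  0.5 -1.   0.3 -0.3  1.  -0.3  0.  -0.1 -0.2  0.6 -0.4
 -1.1  0.5  0.8  0.2  0.6 -0.4  0.1 -0.5 -0.4 -0.4] 
 [0.0005 0.0005 0.0034 0.0011 0.0007 0.0007]
prestart [[ 0.52497412 -0.04866474  0.034     ]
 [ 0.60368524  0.16744764  0.04      ]]
[0.42193496 0.02558959 0.7341872 ]
[0.80521087 0.30337952 0.67402916]
```

```bash
python3 -m inch '[[[0.008,-0.0254,-0.0322,0],[0.008,-0.0254,-0.0322,0],[0.008,-0.0254,-0.0322,0],[0.008,-0.0254,-0.0322,0],[0.008,-0.0254,-0.0322,0],[0.008,-0.0254,-0.0322,0],[0.008,-0.0254,-0.0322,0],[0.008,-0.0254,-0.0322,0],[0.008,-0.0254,-0.0322,0],[0.008,-0.0254,-0.0322,0],[0.008,-0.0254,-0.0322,0],[0.008,-0.0254,-0.0322,0],[0.008,-0.0254,-0.0322,0],[0.008,-0.0254,-0.0322,0]]]' 1 40
python3 -m inch '[[[0,0,0,-0.13],[0,0,0,-0.13],[0,0,0,-0.13],[0,0,0,-0.13],[0,0,0,-0.13],[0,0,0,-0.13],[0,0,0,0]]]'
cat > h.py <<'E'
import numpy as np
from plant import robot
from scipy.spatial.transform import Rotation as T
p=np.load("st.npy"); a=p[2]
C=np.array([[np.cos(a),-np.sin(a),0],[np.sin(a),np.cos(a),0],[0,0,1]]); o=np.r_[p[:2],0]
def st():
    s=robot.read_state(); q=s["eef_rot"]; M=T.from_quat([q[1],q[2],q[3],q[0]]).as_matrix(); G=C.T@M
    print("t",s["clock"],"TCP in station mm",(C.T@(s["tcp_pos"]-o)*1e3).round(1),"yaw of tool y vs stn x",np.arctan2(G[1,1],G[0,1]).round(4),"F stn",(C.T@s["ft_force"]).round(2),"w",s["grip_width"].round(4))
    return s,M,G
E
python3 - <<'E'
from h import *; import cv2
st(); c=robot.capture("wrist"); cv2.imwrite("pics/w1.png",c["pixels"]); print(robot.spot_in(c,"plate_top"))
E
```

```text
clock: 2.4
tcp_pos: [0.5232, -0.0518, 0.1193]
eef_rot: [0.153, 0.691, 0.153, -0.69]
ft_force: [0.1, 0.4, 0.0]
grip_width: -0.0001
clock: 3.1
tcp_pos: [0.5225, -0.0534, 0.1194]
eef_rot: [0.405, 0.58, 0.404, -0.58]
ft_force: [0.1, -0.1, 0.1]
grip_width: -0.0003Traceback (most recent call last):
  File "<stdin>", line 2, in <module>
  File "h.py", line 8, in st
    print("t",s["clock"],"TCP in station mm",(C.T@(s["tcp_pos"]-o)*1e3).round(1),"yaw of tool y vs stn x",np.arctan2(G[1,1],G[0,1]).round(4),"F stn",(C.T@s["ft_force"]).round(2),"w",s["grip_width"].round(4))
                                                                                                                                                                                      ^^^^^^^^^^^^^^^^^^^^^
AttributeError: 'float' object has no attribute 'round'
```

```bash
sed -i 's/,"w",s\["grip_width"\].round(4)//' h.py
python3 - <<'E'
from h import *; import cv2
st(); c=robot.capture("wrist"); cv2.imwrite("pics/w1.png",c["pixels"]); print(robot.spot_in(c,"plate_top"),np.array(c["extrinsics"]).round(4).tolist(),c["fx"],c["cx"],c["cy"])
E
```

```text
t 3.1 TCP in station mm [  -0.7 -130.3  119.4] yaw of tool y vs stn x -0.0036 F stn [ 0.13 -0.08  0.11]
[{'extent': [222.9, 36.0, 190.3, 167.9], 'conf': 0.95}, {'extent': [317.9, 321.0, 154.5, 109.2], 'conf': 0.76}, {'extent': [10.5, 265.3, 167.0, 142.2], 'conf': 0.64}] [[0.9381, -0.3464, 0.0019, -0.509], [-0.3347, -0.9049, 0.2629, 0.1208], [-0.0893, -0.2472, -0.9648, 0.3045], [0.0, 0.0, 0.0, 1.0]] 432.1059009806424 321.02531041630954 238.1814038948821
```

View pics/w1.png

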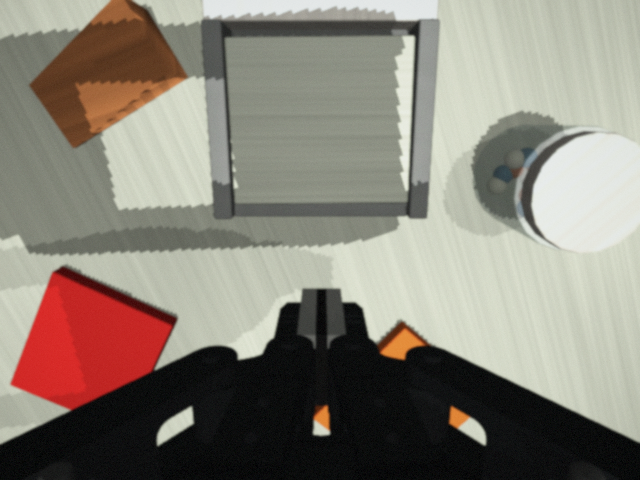

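The wrist view shows the stack squarely ahead of the fingers: plate near edge at row 203 from column 232 to 412, end wall at row 217. I'll refine the pose from this.

Run:
```python
from h import *
c=robot.capture("wrist"); E=np.array(c["extrinsics"]); oc=-E[:3,:3].T@E[:3,3]
def b(u,z):
    d=E[:3,:3].T@np.array([(u[0]-c["cx"])/c["fx"],(u[1]-c["cy"])/c["fy"],1]); w=oc+d*(z-oc[2])/d[2]; return (C.T@(w-o)*1e3).round(1)[:2]
print("plate",[b(u,.042) for u in((223,37),(415,37),(409,203),(232,203))])
print("walls",[b(u,.033) for u in((203,20),(438,20),(428,217),(213,217))])
```

```text
plate [array([-45.6, -26.3]), array([ 44.7, -27.1]), array([  45.4, -106.3]), array([ -46.3, -105.5])]
walls [array([-56.6, -17.1]), array([ 57.4, -18.1]), array([  58. , -115.9]), array([ -59.1, -114.8])]
```

```bash
python3 -m inch '[[[0.02,0,0,0.005],[0.02,0,0,0],[0.02,0,0,0],[0.015,0,0,0],[0.0085,0,0,0],[0,0,0,0],[0,0,0,0]]]'
python3 -m inch '[[[0,0,-0.004,0],[0,0,-0.004,0],[0,0,-0.003,0],[0,0,-0.002,0],[0,0,-0.002,0],[0,0,-0.002,0],[0,0,-0.002,0],[0,0,0,0],[0,0,0,0]]]'
python3 -c "from h import *; st()"
```

```text
clock: 3.95
tcp_pos: [0.5229, -0.0535, 0.0363]
eef_rot: [0.403, 0.581, 0.402, -0.581]
ft_force: [0.6, -0.5, 0.5]
grip_width: 0.0003
clock: 4.85
tcp_pos: [0.5291, -0.0354, 0.0357]
eef_rot: [0.403, 0.581, 0.403, -0.581]
ft_force: [1.7, 1.3, -0.1]
grip_width: 0.0001
t 4.85 TCP in station mm [  -0.6 -111.2   35.7] yaw of tool y vs stn x -0.0097 F stn [ 1.14  1.8  -0.15]
```

```bash
python3 -m inch '[[[0.0015,0,0,0],[0,0,-0.002,0],[0,0,-0.002,0],[0,0,-0.003,0],[0,0,-0.004,0],[0,0,-0.004,0],[0,0,-0.004,0],[0,0,-0.004,0],[0,0,-0.004,0],[0,0,-0.004,0],[0,0,-0.003,0],[0,0,-0.003,0],[0,0,-0.002,0],[0,0,-0.001,0],[0,0,0,0]]]'
python3 - <<'E'
from h import *; import cv2
st(); c=robot.capture("wrist"); cv2.imwrite("pics/w2.png",c["pixels"])
E
```

```text
clock: 6.35
tcp_pos: [0.5432, 0.0021, 0.0343]
eef_rot: [0.403, 0.581, 0.403, -0.581]
ft_force: [-0.0, 0.1, 0.5]
grip_width: 0.0
t 6.35 TCP in station mm [ -0.2 -71.1  34.3] yaw of tool y vs stn x -0.0097 F stn [-0.05  0.08  0.54]
```

View pics/w2.png

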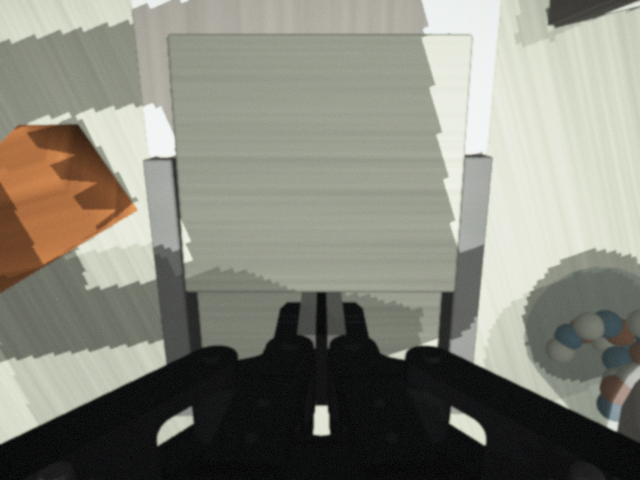

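The plate is moving square and the mid plate is still in place (plate near edge at row 291, wall gaps symmetric). I'll continue with a slow finish to this leg.

```bash
python3 -m inch '[[[0,0,-0.002,0],[0,0,-0.003,0],[0,0,-0.004,0],[0,0,-0.004,0],[0,0,-0.004,0],[0,0,-0.004,0],[0,0,-0.004,0],[0,0,-0.004,0],[0,0,-0.004,0],[0,0,-0.004,0],[0,0,-0.004,0],[0,0,-0.004,0],[0,0,-0.004,0],[0,0,-0.004,0],[0,0,-0.004,0],[0,0,-0.003,0],[0,0,-0.003,0],[0,0,-0.002,0],[0,0,-0.001,0],[0,0,0,0]]]'
python3 - <<'E'
from h import *; import cv2
st(); c=robot.capture("wrist"); cv2.imwrite("pics/w3.png",c["pixels"])
E
```

```text
clock: 8.4
tcp_pos: [0.5665, 0.0639, 0.0344]
eef_rot: [0.403, 0.581, 0.403, -0.581]
ft_force: [-0.5, -0.0, 0.4]
grip_width: -0.0001
t 8.4 TCP in station mm [ 0.5 -5.1 34.4] yaw of tool y vs stn x -0.0097 F stn [-0.48 -0.18  0.4 ]
```

View pics/w3.png

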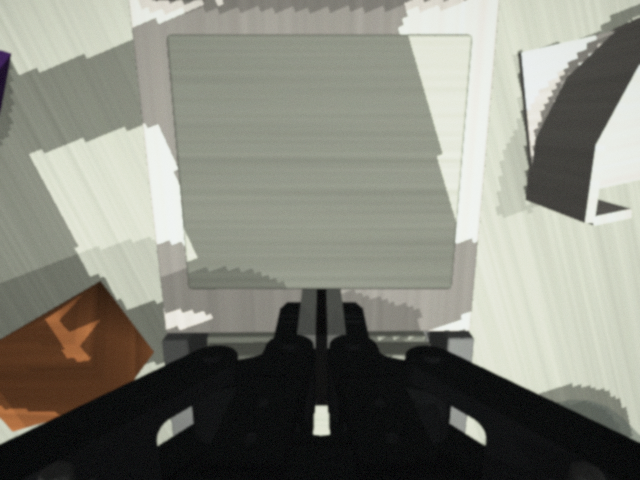

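```bash
python3 -m inch '[[[0,0,-0.002,0],[0,0,-0.002,0],[0,0,-0.002,0],[0,0,-0.001,0],[0,0,-0.001,0],[0,0,0,0],[0,0,0,0]]]'
for i in 1; do python3 -m inch '[[[0,0,-0.0005,0],[0,0,-0.0005,0],[0,0,-0.0005,0],[0,0,-0.0005,0],[0,0,0,0],[0,0,0,0]]]'; done; python3 -c "from h import *; st()"
```

```text
clock: 9.15
tcp_pos: [0.5693, 0.0713, 0.0344]
eef_rot: [0.403, 0.581, 0.403, -0.581]
ft_force: [0.7, 0.4, 0.4]
grip_width: 0.0003
clock: 9.75
tcp_pos: [0.5699, 0.073, 0.0343]
eef_rot: [0.403, 0.581, 0.403, -0.581]
ft_force: [-0.2, -2.5, 0.2]
grip_width: -0.0
t 9.75 TCP in station mm [ 0.5  4.7 34.3] yaw of tool y vs stn x -0.0097 F stn [ 0.67 -2.46  0.16]
```

Force is noisy (about ±0.7 N), so I'll creep in small steps.

```bash
python3 -m inch '[[[0,0,-0.0003,0],[0,0,-0.0003,0],[0,0,-0.0004,0],[0,0,0,0],[0,0,0,0]]]'; python3 -c "from h import *; st()"
```

```text
clock: 10.25
tcp_pos: [0.5703, 0.074, 0.0343]
eef_rot: [0.403, 0.581, 0.403, -0.581]
ft_force: [0.4, -0.9, 0.6]
grip_width: 0.0003
t 10.25 TCP in station mm [ 0.6  5.7 34.3] yaw of tool y vs stn x -0.0097 F stn [ 0.7  -0.72  0.62]
```

```bash
python3 -m inch '[[[0,0,-0.0003,0],[0,0,-0.0003,0],[0,0,-0.0004,0],[0,0,0,0],[0,0,0,0]]]'; python3 -c "from h import *; st()"
```

```text
clock: 10.75
tcp_pos: [0.5706, 0.0746, 0.0343]
eef_rot: [-0.403, -0.581, -0.403, 0.581]
ft_force: [-0.7, -4.5, -0.1]
grip_width: -0.0
t 10.75 TCP in station mm [ 0.7  6.4 34.3] yaw of tool y vs stn x -0.0098 F stn [ 0.88 -4.43 -0.11]
```

```bash
python3 -m inch '[[[0,0,-0.0003,0],[0,0,-0.0003,0],[0,0,0,0],[0,0,0,0]]]'; python3 -c "from h import *; st()"
```

```text
clock: 11.15
tcp_pos: [0.5706, 0.0746, 0.0343]
eef_rot: [-0.403, -0.581, -0.402, 0.582]
ft_force: [-1.2, -6.9, 0.7]
grip_width: 0.0001
t 11.15 TCP in station mm [ 0.7  6.5 34.3] yaw of tool y vs stn x -0.0097 F stn [ 1.21 -6.95  0.69]
```

```bash
python3 -m inch '[[[0,0,-0.0003,0],[0,0,-0.0003,0],[0,0,-0.0003,0],[0,0,-0.0003,0],[0,0,0,0],[0,0,0,0],[0,0,0,0]]]'; python3 -c "from h import *; st()"
```

```text
clock: 11.85
tcp_pos: [0.5707, 0.0747, 0.0343]
eef_rot: [-0.403, -0.58, -0.402, 0.582]
ft_force: [-2.8, -10.6, 3.7]
grip_width: -0.0
t 11.85 TCP in station mm [ 0.7  6.6 34.3] yaw of tool y vs stn x -0.0096 F stn [  1.05 -10.94   3.68]
```

```bash
python3 -m inch '[[[0,0,-0.0003,0],[0,0,-0.0003,0],[0,0,0,0],[0,0,0,0],[0,0,0,0],[0,0,0,0],[0,0,0,0]]]'; python3 -c "from h import *; st()"
python3 -m inch '[[[0,0,0.001,0],[0,0,0.002,0],[0,0,0.004,0],[0,0,0.006,0],[0,0,0.008,0],[0,0,0,0],[-0.02,0,0,0],[-0.03,0,0,0],[-0.04,0,0,0],[-0.03,0,0,0],[0,0,0.01,0],[0,0,0,0],[0,0,0,0]]]'
python3 - <<'E'
from h import *; import cv2
st(); c=robot.capture("wrist"); cv2.imwrite("pics/w4.png",c["pixels"]); print(robot.spot_in(c,"plate_top"))
E
```

```text
clock: 12.55
tcp_pos: [0.5707, 0.0748, 0.0343]
eef_rot: [-0.403, -0.58, -0.402, 0.582]
ft_force: [-4.4, -11.8, 3.9]
grip_width: 0.0003
t 12.55 TCP in station mm [ 0.8  6.6 34.3] yaw of tool y vs stn x -0.0095 F stn [ -0.12 -12.64   3.89]
clock: 13.85
tcp_pos: [0.5594, 0.048, 0.1528]
eef_rot: [-0.402, -0.581, -0.403, 0.582]
ft_force: [-0.5, 0.1, -0.4]
grip_width: 0.0001
t 13.85 TCP in station mm [ -0.7 -22.4 152.8] yaw of tool y vs stn x -0.0104 F stn [-0.49 -0.09 -0.42]
[{'extent': [240.0, 16.2, 164.0, 153.1], 'conf': 0.97}, {'extent': [0.0, 118.2, 36.2, 121.1], 'conf': 0.77}, {'extent': [105.3, 387.0, 85.9, 55.0], 'conf': 0.75}]
```

View pics/w4.png

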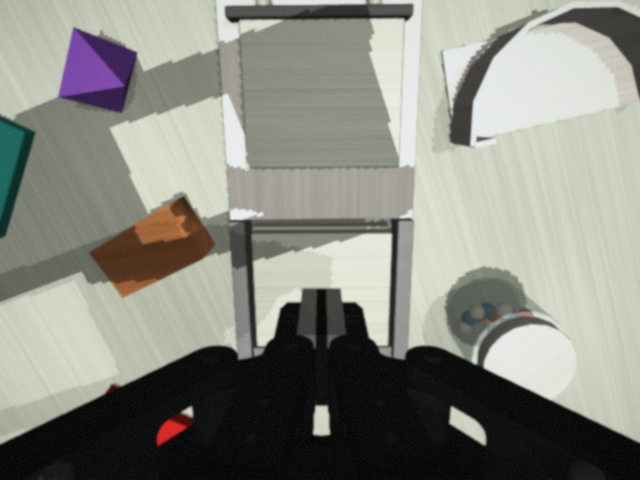

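The plate lies flush and square against the bar (rows 17–167, columns 240–404). The stack still sits in the cradle, the bystanders look untouched, and the gripper is clear. Handing in.

```bash
python3 -c "
from plant import robot
print(robot.job_done())"
```

```text
the job is handed in; nothing more can be done
None
```

The top plate is off the stack, across the landing and seated against the stop bar, and I handed the job in at about 14 s. I pushed it with the shut fingertips on its -y edge and never lifted it.

- **Press:** I felt the bar in sub-millimetre steps, and the wrist force rose to about 12.6 N and was held. Less at most 1.6 N of sliding friction, that leaves roughly 11 N on the bar, inside the 6 to 25 N window.
- **Final position:** after I backed off and raised the gripper, the wrist picture showed the plate flush, square and centred on the bar. The gripper was clear, with wrist force under 1 N.
- **Everything else:** the lower plates were still in the cradle and the other objects looked undisturbed. I judged this by eye and did not measure it.
- **Disagreements:** my first fit of the station to the top camera was wrong. I had put the stop at the landing's very end, and with that corrected, that camera alone put the ledge about 2 cm too low. The scene and wrist cameras agreed with each other to 1–2 mm and 0.01 rad, so I worked from those. While pressing I also saw about 4 N vertically at the tool, with no visible effect on the plate.

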